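# Hold a repaired grinder in its pulse position

## Task

Give the repaired grinder its pulse test: pick up the smoked clear lid by its black bar, gripping it gently because the thin plastic cracks (keep its grip and any push on the collar under 40 N), set it down into the grinder's collar with its two orange pins through the two slots, and twist it clockwise, seen from above, against the return spring. Stop with the pins at the green pulse marks, 40 degrees on and about half of the turn, before the lock clicks, and finish holding it still there in the gripper: do not let go and never let it click into the lock. Leave the other things on the bench where they are.

Things in the scene. Friction and masses are not known exactly. Their poses are not given: they have to be found in the camera images.
- grinder: Small bench grinder, cream motor body 122 mm across on suction feet, does not move. Origin at the centre of its underside, z up. On top a dark grey ring collar, 114 mm outside, top 144 mm above the origin, 85.6 mm round opening, two pin slots on the grinder's +x and -x sides. Half-turn symmetric but for the black mains inlet (+x) and green pilot lamp (-x).
- collar (a point): Point on the grinder's axis at the height of the flat rim the lid sits on, 125 mm above the grinder's origin and 19 mm below the collar's top; axes as the grinder's. The lid is fully home when its origin is here.
- slot (a point): White mark on the collar's top (19 mm above the rim) at the +x slot, 54.5 mm from the axis; a like slot at -x. Slots are 16 mm wide, open from above, reaching out to 52 mm from the axis, through a flange 5.5 mm thick. Under it a channel 13.5 mm high runs clockwise only (seen from above) from each slot to a hard end at 78 degrees.
- pulse_mark (a point): Green mark on the collar's top, 40 degrees clockwise of the +x slot, 54.5 mm from the axis (another one opposite): where the pin is to be held.
- lock_mark (a point): Red mark on the collar's top, 70 degrees clockwise of the +x slot (another one opposite): the locked place. The spring lock clicks at 64 degrees and stiffens from about 57.
- lid: The grinder's lid, about 120 g, upright on the mat: a smoked clear cup upside down, 81 mm across, 45 mm high, black bar grip on top, 64 mm long (lid's x), 16 mm thick (y), reaching 76 mm above the underside. Two round orange pins, 10 mm thick, in line with the bar (+x and -x), out to 49.5 mm from the axis, middles 6 mm up. Origin: centre of underside. Half-turn symmetric: any pin fits any slot.
- lid_grip (a point): Middle of the lid's bar grip, on its axis 66 mm above the underside (10 mm below the top of the bar); axes as the lid's.
- pulse_switch (a joint): Angle of the grinder's spring-loaded pulse switch, rad. 0 at rest; the pins push it round as the lid turns clockwise, and it reads the lid's angle from the slots less about 0.08 (0.62 at the green marks). Its spring turns the lid back with about 0.03 N m at rest and 0.05 N m at the green marks, all the way back if the lid is let go.
- screwdriver: Bystander, loose: a screwdriver, about 170 mm long, lying on the mat. Origin at its underside.
- brush: Bystander, loose: a brush with a wooden handle, about 180 mm long, lying on the mat. Origin at its underside.
- gasket: Bystander, loose: a flat black rubber ring, 86 mm across, 6 mm high. Origin at its underside.
- jar_cap: Bystander, loose: an opaque pale-yellow ribbed jar cap, 84 mm across, 27 mm high (not the grinder's lid). Origin at its underside.
- screw_jar: Bystander, loose: a small amber jar with a white cap, 56 mm across, 75 mm high. Origin at its underside.
- spare_motor: Bystander, loose: a small spare motor with a copper band, 46 mm high, about 100 mm long. Origin at its underside.
- parts_drawer: Bystander, loose: a small open brown drawer of spare parts, 130 x 75 mm, 40 mm high. Origin at its underside.

How it is judged:
By the outcome, as a careful person would: the job done as asked, in the order asked, and still so for the second after the job is handed in, while the arm keeps its last pose, push and grip.
It also fails if it takes over 45 s, if anything falls off the work surface, if the arm or the gripper's body presses on something with over 40 N, if the wrist force passes 120 N, or if a joint passes its speed limit or range.

## Robot

A 7-joint arm with a two-finger parallel gripper is mounted at the origin on the work surface. World frame = base frame: x ahead of the robot, y to its left, z up, the work surface at z = 0. Lengths are in m, angles in degrees, forces in N, time in s.
With the tool pointing down it reaches from about 0.425 to 0.875 m from the base axis. Payload 4.7 kg.
Tool frame: the origin (TCP) lies between the finger pads; the fingertips stand 25 mm ahead of it and the grasp point (between the pads) lies 6 mm ahead of it (env.tip_reach is the distance from the TCP to the fingertips, in m); z points along the fingers, y is the direction in which the jaws open and shut (so a half turn about z gives the same grasp; the last joint's range is limited). The gripper opens to 87 mm and grips with 3 to 60 N. Pads are 19 mm wide; open, the fingers measure 117 mm over their backs; the gripper's body (75 mm by 190 mm) begins 51 mm behind the grasp point.
Start: joints at [75.178, 18.392, -4.016, 83.108, 1.295, 78.541, -3.26], TCP at [0.175, -0.626, 0.248] pointing down, gripper open.
Joint ranges: [-163.93, 163.93], [-17.29, 119.83], [-79.2, 71.16], [3.27, 140.29], [-89.18, 269.18], [5.43, 117.66], [-154.24, 154.24]. Speed limits (degrees/s): [147.25, 147.25, 180, 180, 180, 180, 180].

## Interface

Orientations are given as [roll, pitch, yaw] about the fixed x, y, z axes, in that order (R = Rz(yaw) Ry(pitch) Rx(roll)).
In Python, from cell import env, viewer, job gives the robot as it stands.
- The arm moves only by the tool move_arm, never from a script. Its argument "steps" is a list of rows, each a list of 7 numbers: the finger opening in cm, from 0 to 8.7, then the shift along the tool's x, y, z in cm, then the turn, a rotation vector about the tool's x, y, z in rad. In form: [[fingers, tx, ty, tz, wx, wy, wz], ...]. A call has 1 to 5 rows; each row shifts and turns the commanded pose from where the row before left it, along the tool's axes as they then stand; what a row does not reach is not made up. A row lasts 1/12 s, in which the tool goes at most 41.7 mm and 7.16 degrees, less where a joint would pass 70% of its speed; a pose out of reach is approached as far as the arm can. A call is refused whole if a number of a shift passes 4.17 or a number of a turn 0.125, either way. A call with a gripper value outside its range is refused whole. The fingers move at their own pace and stop on an object; "force" is the grip in N (left out, the last holds). Time passes only in rows, so rows that do not move let the fingers close. It gives the time, the measured TCP pose, the force and the opening at its end, in the units of the state.
- env.get_obs(): the state, without advancing time (a new reading comes with each control period).
- viewer.read_camera(name): name is "scene" or "top" or "wrist"; returns a dict with "img" (480x640x3 uint8, red, green, blue), "vfov" (degrees; the focal length in pixels is half the picture's height over the tangent of half this angle, whatever the lens; pixels are square), "cx", "cy" (the principal point, pixels), "extrinsics" (4x4, takes a point from world to camera coordinates); the wrist camera has in their place "mount" (4x4, takes a point from camera to tool coordinates, whose origin is the TCP and whose axes are the flange's). Camera axes: x right, y down, z forward; pixel columns grow to the right and rows downward; lengths in m; the calibration is good to about 2 mm. A picture is of the moment at which its call begins: read the wrist's pose just before it. There is no depth.
- job.sign_off(): hands the job in, once; it reports no verdict.
The state is a dict: "time_s": time; "qpos": joint angles; "joint_velocities": joint speeds; "effort": joint torques, N m; "tool_pos": TCP position; "tool_rot": TCP orientation; "force": force on the tool from outside, world axes, zero at the start; "wrist_torque": the same for the moment, N m; "grip_width": finger opening in m.
Only numpy, scipy, OpenCV 4.12 (cv2) and the standard library are available. Lean on these libraries where they do the work, as an engineer would, in place of code of your own. Each camera call takes 0.05 s, during which the arm holds its last target.

## Working session

There is one attempt and no reset: what is moved stays moved. The work goes in short steps, Python scripts to look and compute and a tool call to move; the robot and the scene stay as the last step left them, time stands still between calls to the robot, and variables do not carry over. Pictures are saved under pics/ and viewed, and the job is handed in when it is done.

Besides the shell and the picture viewer there is one more tool, called as name(argument=value, ...), one argument or row to a line, values as JSON. move_arm: Moves the arm, as the interface text tells. Its arguments: {"type":"object","properties":{"steps":{"type":"array"},"force":{"type":"number"}},"required":["steps"]}

```bash
ls; mkdir -p pics; cat > h.py <<'E'
import numpy as np, cv2
from cell import env, viewer, job
def shot(n,f):
    o=env.get_obs(); c=viewer.read_camera(n); cv2.imwrite('pics/'+f,c['img'][:,:,::-1]); return o,c
E
python3 - <<'E'
from h import *
import pickle
o=env.get_obs(); print(o)
D={}
for n in ['scene','top','wrist']:
    o,c=shot(n,n+'0.png'); D[n]=(o,c); print(n,{k:v for k,v in c.items() if k!='img'})
pickle.dump(D,open('d0.pkl','wb'))
E
```

```text
pics
{'time_s': 0.0, 'qpos': array([75.17801724, 18.44062482, -4.01411862, 83.17453492,  1.2956387 ,
       78.54143913, -3.2611333 ]), 'joint_velocities': array([ 0.15998791, -0.07470513, -0.0062541 , -0.00833787,  0.02448938,
       -0.01055719,  0.00046812]), 'effort': array([-4.01010084e-04, -4.91291678e+01, -4.04357566e-01, -3.12533784e+01,
       -6.40283804e-02,  4.34727164e-02,  1.67546686e-04]), 'tool_pos': array([ 0.17492211, -0.62549415,  0.24644676]), 'tool_rot': array([-1.79888675e+02,  6.83282292e-03,  1.56293844e+01]), 'force': array([0.07741159, 0.36901797, 0.09085655]), 'wrist_torque': array([-0.01619688, -0.03102357, -0.01298662]), 'grip_width': 0.08715853660214166}
scene {'vfov': 44.653894803820876, 'cx': 316.5155869500788, 'cy': 239.525498323875, 'extrinsics': array([[ 0.89565558,  0.44449112, -0.01512372, -0.53743721],
       [ 0.36253035, -0.74935694, -0.55410823, -0.14986644],
       [-0.25762925,  0.49080732, -0.83230724,  1.39493823],
       [ 0.        ,  0.        ,  0.        ,  1.        ]])}
top {'vfov': 54.475481515189564, 'cx': 324.2443067363325, 'cy': 241.78875534830092, 'extrinsics': array([[-0.0120031 , -0.99992607,  0.00194319,  0.01057202],
       [-0.99083524,  0.01163245, -0.13457421,  0.60397187],
       [ 0.13454166, -0.00354068, -0.99090161,  1.18306202],
       [ 0.        ,  0.        ,  0.        ,  1.        ]])}
wrist {'vfov': 62.32808775156414, 'cx': 324.3674283194722, 'cy': 242.7182542768746, 'mount': array([[ 8.35041612e-04, -9.54879183e-01, -2.96993347e-01,
         8.14305787e-02],
       [ 9.99999529e-01,  6.50398902e-04,  7.20517307e-04,
        -1.04749848e-03],
       [-4.94842831e-04, -2.96993809e-01,  9.54879277e-01,
        -1.37735041e-01],
       [ 0.00000000e+00,  0.00000000e+00,  0.00000000e+00,
         1.00000000e+00]])}
```

View pics/scene0.png

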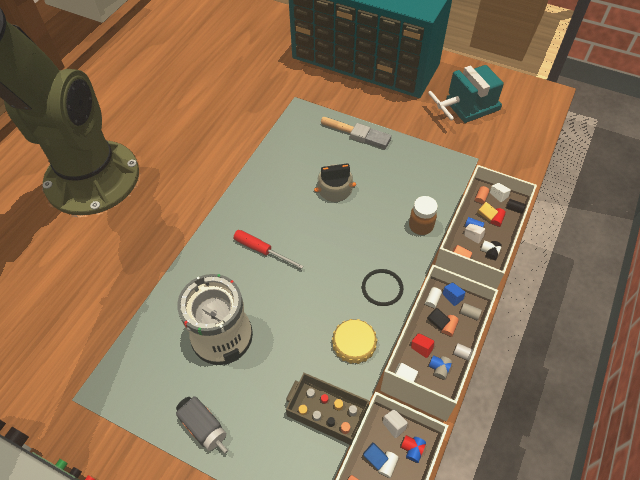

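View pics/top0.png

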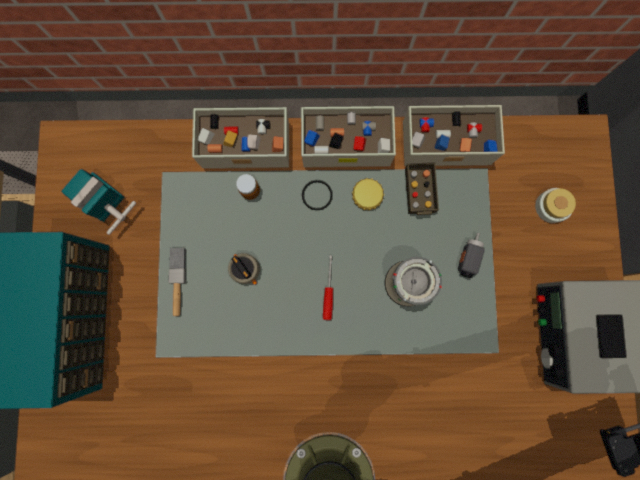

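View pics/wrist0.png

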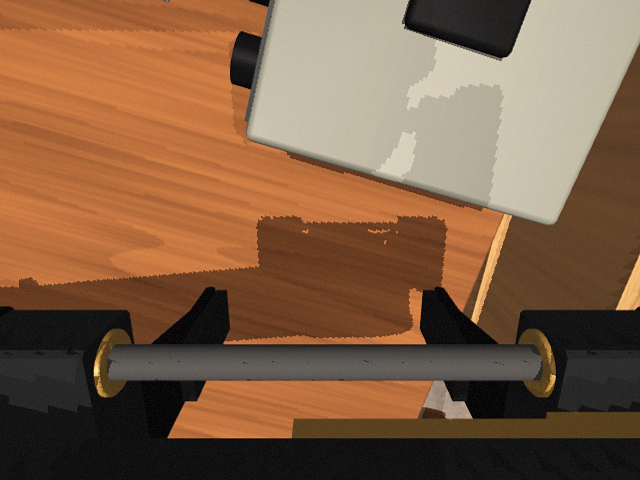

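The scene shot has the lid at about (337,178), with its orange pins on either side and the bar on top. The grinder is at about (212,310). In the top view the lid is at (243,268) and the grinder collar at (416,282). The jar cap, gasket and other things are well clear of both. Next I'll zoom in.

```bash
python3 - <<'E'
from h import *
import pickle
D=pickle.load(open('d0.pkl','rb'))
t=D['top'][1]['img'];s=D['scene'][1]['img']
a=cv2.resize(t[238:298,210:280],None,fx=5,fy=5,interpolation=2)
b=cv2.resize(t[248:318,375:455],None,fx=5,fy=5,interpolation=2)
c=cv2.resize(s[155:205,300:370],None,fx=5,fy=5,interpolation=2)
d=cv2.resize(s[265:370,170:260],None,fx=3,fy=3,interpolation=2)
W=np.zeros((600,800,3),np.uint8)
for im,(y,x) in ((a,(0,0)),(b,(0,380)),):
    h,w=min(im.shape[0],600-y),min(im.shape[1],800-x);W[y:y+h,x:x+w]=im[:h,:w]
W[350:600,0:350]=c
d=d[:250]; W[350:600,400:400+d.shape[1]]=d
cv2.imwrite('pics/crops.png',W[:,:,::-1])
E
```

```text
(no output)
```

View pics/crops.png

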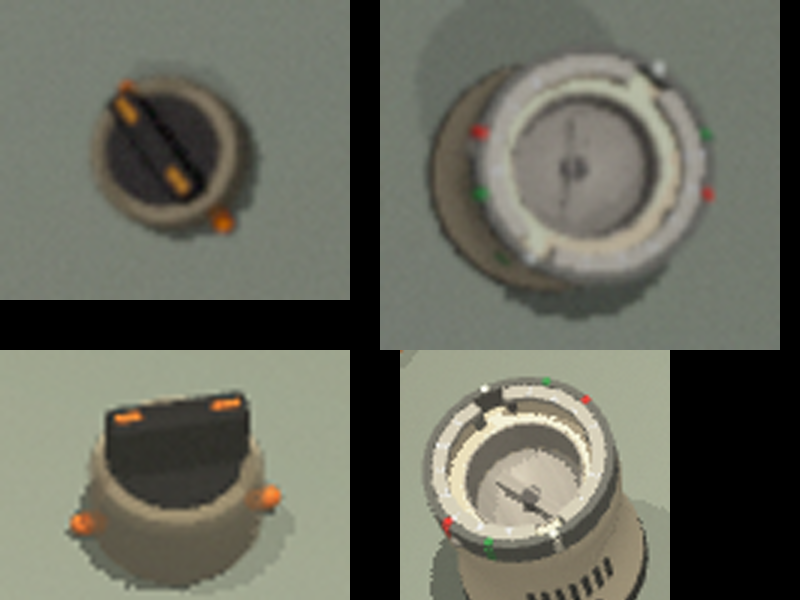

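The crops resolve the red and green pairs, the white slot marks, and the lid's bar marks and pins.

```bash
cat >> h.py <<'E'
def ray(c,u,v,T=None):
    f=c['img'].shape[0]/2/np.tan(np.radians(c['vfov']/2))
    d=np.array([(u-c['cx'])/f,(v-c['cy'])/f,1.])
    if T is None: T=np.linalg.inv(c['extrinsics'])
    return T[:3,3],T[:3,:3]@d
def onz(c,u,v,z,T=None):
    o,d=ray(c,u,v,T); return o+d*(z-o[2])/d[2]
def wT(o,c):
    from scipy.spatial.transform import Rotation as R
    T=np.eye(4);T[:3,:3]=R.from_euler('xyz',o['tool_rot'],degrees=True).as_matrix();T[:3,3]=o['tool_pos']
    return T@c['mount']
def blobs(img,kind,x0,y0,x1,y1,amin=3):
    h=cv2.cvtColor(img,cv2.COLOR_RGB2HSV).astype(int);H,S,V=h[...,0],h[...,1],h[...,2]
    m={'red':((H<6)|(H>172))&(S>110)&(V>90),'green':(H>45)&(H<85)&(S>90)&(V>60),'orange':(H>=5)&(H<20)&(S>150)&(V>120)}[kind]
    q=np.zeros(m.shape,np.uint8);q[y0:y1,x0:x1]=m[y0:y1,x0:x1]
    n,l,st,ce=cv2.connectedComponentsWithStats(q)
    return [(ce[i].round(2),int(st[i,4])) for i in range(1,n) if st[i,4]>=amin]
E
python3 - <<'E'
from h import *
import pickle
D=pickle.load(open('d0.pkl','rb'))
for n,g,l in (('top',(380,250,450,310),(220,240,270,295)),('scene',(170,265,260,335),(300,155,370,205))):
    c=D[n][1]
    for k in('red','green'):
        for p,a in blobs(c['img'],k,*g): print(n,k,p,a,onz(c,*p,.144).round(4))
    for p,a in blobs(c['img'],'orange',*l): print(n,'or',p,a,onz(c,*p,.076).round(4),onz(c,*p,.006).round(4))
E
```

```text
top red [394.5 274. ] 8 [ 0.5107 -0.1625  0.144 ]
top red [440.5 286.5] 4 [ 0.4798 -0.2707  0.144 ]
top green [439.67 274.33] 3 [ 0.5087 -0.27    0.144 ]
top green [394.5 286.5] 4 [ 0.4811 -0.1615  0.144 ]
top or [235.   259.71] 7 [0.5561 0.2303 0.076 ] [0.563  0.2435 0.006 ]
top or [245.  273.5] 8 [0.5208 0.2046 0.076 ] [0.5257 0.2163 0.006 ]
top or [254.   282.29] 7 [0.4984 0.1817 0.076 ] [0.5019 0.192  0.006 ]
scene red [231.5 281. ] 8 [ 0.5094 -0.1609  0.144 ]
scene red [185.23 322.92] 13 [ 0.48   -0.2685  0.144 ]
scene green [218.4 274.8] 5 [ 0.4809 -0.1602  0.144 ]
scene green [199.  328.5] 6 [ 0.5074 -0.2669  0.144 ]
scene green [199.62 332.5 ] 8 [ 0.5125 -0.2728  0.144 ]
scene or [344.5 165.5] 10 [0.5555 0.2328 0.076 ] [0.5316 0.2885 0.006 ]
scene or [325.27 168.09] 11 [0.5201 0.2074 0.076 ] [0.4937 0.2613 0.006 ]
scene or [353.67 183.92] 12 [0.5956 0.1936 0.076 ] [0.5745 0.2466 0.006 ]
scene or [316.  189.5] 16 [0.5285 0.1442 0.076 ] [0.5027 0.1936 0.006 ]
```

```bash
cat >> h.py <<'E'
def plan(wps,grip,start=None,smax=3.9,amax=6.5):
    """rows (tool axes, cm/rad) from the measured pose through wps (x,y,z,yaw), tool kept vertical"""
    from scipy.spatial.transform import Rotation as R
    if start is None:
        o=env.get_obs(); p=o['tool_pos'].copy(); M=R.from_euler('xyz',o['tool_rot'],degrees=True)
    else: p=np.array(start[:3],float); M=R.from_euler('xyz',[180,0,start[3]],degrees=True)
    rows=[]
    for w in wps:
        w=np.array(w,float); Mw=R.from_euler('xyz',[180,0,w[3]],degrees=True)
        n=int(max(np.ceil(np.linalg.norm(w[:3]-p)*100/smax),np.ceil(np.degrees((M.inv()*Mw).magnitude())/amax),1))
        for i in range(n):
            k=n-i
            s=(M.inv().apply((w[:3]-p)/k)*100).round(2); t=((M.inv()*Mw).as_rotvec()/k).round(3)
            rows.append([grip,*s,*t]); p=p+M.apply(s/100); M=M*R.from_rotvec(t)
    for i in range(0,len(rows),5):
        print('['+','.join('['+','.join('%g'%(x+0) for x in r)+']' for r in rows[i:i+5])+']')
    print('end',p.round(4),M.as_euler('xyz',degrees=True).round(2))
E
python3 - <<'E'
from h import *
plan([(.36,-.50,.25,15.6),(.5,-.28,.25,20),(.54,.0,.25,30),(.538,.219,.20,36.3)],8.7,start=(.175,-.626,.248,15.63))
E
```

```text
[[8.7,3.54,-1.19,-0.03,0,0,0],[8.7,3.53,-1.19,-0.03,0,0,0],[8.7,3.54,-1.19,-0.04,0,0,0],[8.7,3.53,-1.19,-0.03,0,0,0],[8.7,3.54,-1.19,-0.04,0,0,0]]
[[8.7,3.53,-1.2,-0.03,0,0,0.001],[8.7,2.77,-2.49,0,0,0,-0.011],[8.7,2.8,-2.46,0,0,0,-0.011],[8.7,2.82,-2.43,0,0,0,-0.011],[8.7,2.85,-2.4,0,0,0,-0.011]]
[[8.7,2.88,-2.37,0,0,0,-0.011],[8.7,2.9,-2.33,0,0,0,-0.011],[8.7,2.93,-2.3,0,0,0,-0.011],[8.7,1.67,-3.12,0,0,0,-0.022],[8.7,1.73,-3.08,0,0,0,-0.022]]
[[8.7,1.8,-3.04,0,0,0,-0.022],[8.7,1.87,-3,0,0,0,-0.022],[8.7,1.93,-2.96,0,0,0,-0.022],[8.7,2,-2.92,0,0,0,-0.022],[8.7,2.06,-2.87,0,0,0,-0.021]]
[[8.7,2.13,-2.83,0,0,0,-0.022],[8.7,1.8,-3.18,0.83,0,0,-0.018],[8.7,1.85,-3.14,0.83,0,0,-0.018],[8.7,1.91,-3.11,0.83,0,0,-0.018],[8.7,1.97,-3.08,0.84,0,0,-0.019]]
[[8.7,2.02,-3.04,0.83,0,0,-0.018],[8.7,2.08,-3,0.84,0,0,-0.019]]
end [0.538  0.2191 0.2   ] [180.     0.    36.31]
```

move_arm(
  steps=[
    [8.7,3.5,-1.2,0,0,0,0],
    [8.7,3.5,-1.2,0,0,0,0],
    [8.7,3.5,-1.2,0,0,0,0],
    [8.7,3.5,-1.2,0,0,0,0],
    [8.7,3.5,-1.2,0,0,0,0],
  ],
  force=12,
)

```text
time_s: 0.57
tool_pos: [0.3286, -0.5197, 0.2473]
tool_rot: [-180.0, 0.0, 15.6]
force: [0.7, 0.7, -0.1]
grip_width: 0.0876
```

move_arm(
  steps=[
    [8.7,3.5,-1.2,0,0,0,0],
    [8.7,2.8,-2.5,0,0,0,-0.011],
    [8.7,2.8,-2.5,0,0,0,-0.011],
    [8.7,2.8,-2.4,0,0,0,-0.011],
    [8.7,2.85,-2.4,0,0,0,-0.011],
  ],
)

```text
time_s: 0.98
tool_pos: [0.4384, -0.3723, 0.2472]
tool_rot: [-180.0, 0.0, 18.2]
force: [0.5, -0.1, 0.1]
grip_width: 0.0869
```

move_arm(
  steps=[
    [8.7,2.9,-2.4,0,0,0,-0.011],
    [8.7,2.9,-2.3,0,0,0,-0.011],
    [8.7,2.9,-2.3,0,0,0,-0.011],
    [8.7,1.7,-3.1,0,0,0,-0.022],
    [8.7,1.7,-3.1,0,0,0,-0.022],
  ],
)

```text
time_s: 1.4
tool_pos: [0.5082, -0.2077, 0.2471]
tool_rot: [-180.0, 0.0, 22.7]
force: [0.7, -0.3, -0.0]
grip_width: 0.0871
```

move_arm(
  steps=[
    [8.7,1.8,-3.0,0,0,0,-0.022],
    [8.7,1.9,-3.0,0,0,0,-0.022],
    [8.7,1.9,-3.0,0,0,0,-0.022],
    [8.7,2.0,-2.9,0,0,0,-0.022],
    [8.7,2.1,-2.9,0,0,0,-0.021],
  ],
)

```text
time_s: 1.82
tool_pos: [0.5324, -0.033, 0.2474]
tool_rot: [180.0, 0.0, 28.9]
force: [1.5, -0.2, 0.9]
grip_width: 0.0871
```

```bash
python3 - <<'E'
from h import *
o=env.get_obs();print(o['time_s'],o['tool_pos'],o['tool_rot'],o['qpos'])
plan([(.525,.205,.24,36.3)],8.7)
E
```

```text
1.8167 [ 0.53238962 -0.03295627  0.24743082] [1.79977583e+02 2.08489296e-02 2.88512726e+01] [ 31.37869652   6.105214   -32.71148294  98.74127717   3.42411851
  76.14799106 -63.15467439]
[[8.7,1.55,-3.03,0.1,0,0,-0.019],[8.7,1.6,-3,0.11,0,0,-0.019],[8.7,1.66,-2.97,0.1,0,0,-0.018],[8.7,1.72,-2.94,0.11,0,0,-0.019],[8.7,1.77,-2.9,0.1,0,0,-0.018]]
[[8.7,1.82,-2.87,0.11,0,0,-0.019],[8.7,1.88,-2.83,0.1,0,0,-0.018]]
end [0.525 0.205 0.24 ] [1.7998e+02 2.0000e-02 3.6300e+01]
```

move_arm(
  steps=[
    [8.7,1.6,-3.0,0,0,0,-0.019],
    [8.7,1.6,-3.0,0,0,0,-0.019],
    [8.7,1.7,-3.0,0,0,0,-0.019],
    [8.7,1.7,-2.9,0,0,0,-0.019],
    [8.7,1.8,-2.9,0,0,0,-0.019],
  ],
)

```text
time_s: 2.23
tool_pos: [0.528, 0.1371, 0.2474]
tool_rot: [180.0, 0.0, 34.3]
force: [-0.3, 0.1, 0.2]
grip_width: 0.0869
```

move_arm(
  steps=[
    [8.7,0,0,0,0,0,-0.019],
    [8.7,0,0,0,0,0,0],
  ],
)

```text
time_s: 2.4
tool_pos: [0.5277, 0.1385, 0.2474]
tool_rot: [-180.0, 0.0, 35.7]
force: [0.1, -1.0, -0.2]
grip_width: 0.087
```

```bash
python3 - <<'E'
from h import *
o,c=shot('wrist','w1.png');print(o['time_s'],o['tool_pos'],o['tool_rot'],o['qpos'])
E
```

```text
2.4 [0.52765572 0.13847971 0.24739656] [-1.79958255e+02  2.23273600e-03  3.56887938e+01] [ 19.89356217   8.74004029 -40.9025783   96.93449432   5.8315231
  76.5181621  -76.35460815]
```

View pics/w1.png

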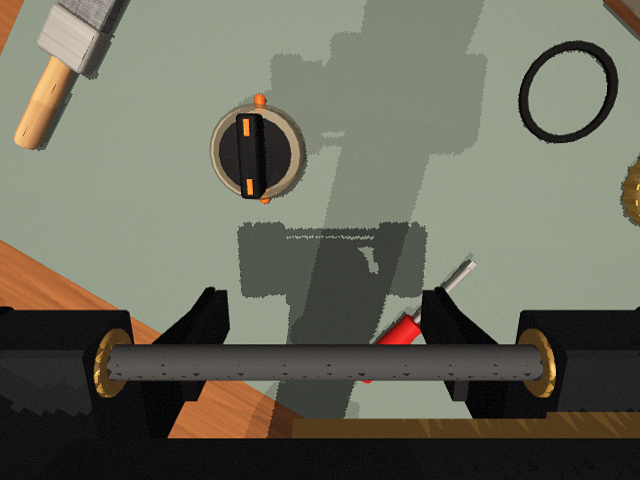

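The wrist view has the lid ahead, bar marks at (246,127) and (250,187), and the bar nearly in line with tool x. I'll measure from this.

```bash
python3 - <<'E'
from h import *
o=env.get_obs();c=viewer.read_camera('wrist');T=wT(o,c)
P=[]
for p,a in blobs(c['img'],'orange',200,80,310,215,10):
    print(p,a,onz(c,*p,.076,T).round(4),onz(c,*p,.006,T).round(4))
E
```

```text
[256.07  99.69] 135 [0.5762 0.2329 0.076 ] [0.5722 0.2439 0.006 ]
[241.98 125.66] 105 [0.5547 0.2317 0.076 ] [0.5458 0.2424 0.006 ]
[246.07 185.54] 92 [0.5185 0.2053 0.076 ] [0.5013 0.21   0.006 ]
[261.91 198.95] 44 [0.5167 0.1895 0.076 ] [0.4992 0.1906 0.006 ]
```

```bash
python3 - <<'E'
from h import *
plan([(.5372,.2187,.13,36.2),(.5372,.2187,.073,36.2)],8.7)
E
```

```text
[[8.7,1.39,-1.59,2.93,0,0,-0.004],[8.7,1.4,-1.58,2.93,0,0,-0.004],[8.7,1.41,-1.58,2.92,0,0,-0.004],[8.7,1.41,-1.57,2.93,0,0.001,-0.004],[8.7,0,0,2.85,0,0,0]]
[[8.7,0,-0.01,2.85,0,0,0]]
end [0.5372 0.2187 0.073 ] [179.97  -0.    36.19]
```

move_arm(
  steps=[
    [8.7,1.4,-1.6,2.9,0,0,-0.004],
    [8.7,1.4,-1.6,2.9,0,0,-0.004],
    [8.7,1.4,-1.6,2.9,0,0,0],
    [8.7,1.4,-1.5,2.9,0,0,0],
    [8.7,0,0,0,0,0,0],
  ],
)

```text
time_s: 2.92
tool_pos: [0.5336, 0.2205, 0.1254]
tool_rot: [-179.7, 0.5, 35.9]
force: [-1.0, -0.6, -0.8]
grip_width: 0.087
```

```bash
python3 - <<'E'
from h import *
o,c=shot('wrist','w2.png');T=wT(o,c);print(o['tool_pos'],o['tool_rot'])
for p,a in blobs(c['img'],'orange',100,60,540,340,10):
    print(p,a,onz(c,*p,.076,T).round(4),onz(c,*p,.006,T).round(4))
plan([(.5372,.2187,.073,36.2)],8.7)
E
```

```text
[0.53360862 0.22053182 0.12535858] [-179.67899249    0.4647303    35.90451471]
[333.68 179.53] 287 [0.5795 0.25   0.076 ] [0.5715 0.2426 0.006 ]
[334.29 193.53] 17 [0.5743 0.2458 0.076 ] [0.5644 0.2369 0.006 ]
[335.85 244.19] 208 [0.5544 0.2302 0.076 ] [0.5371 0.2154 0.006 ]
[335. 325.] 147 [0.518  0.2039 0.076 ] [0.4871 0.1793 0.006 ]
[106.18 337.  ] 22 [0.44   0.2986 0.076 ] [0.3797 0.3095 0.006 ]
[[8.7,0.09,0.08,2.75,-0.002,0.003,-0.003],[8.7,0.09,0.08,2.74,-0.001,0.003,-0.003]]
end [0.5372 0.2187 0.073 ] [-1.7999e+02  2.0000e-02  3.6190e+01]
```

View pics/w2.png

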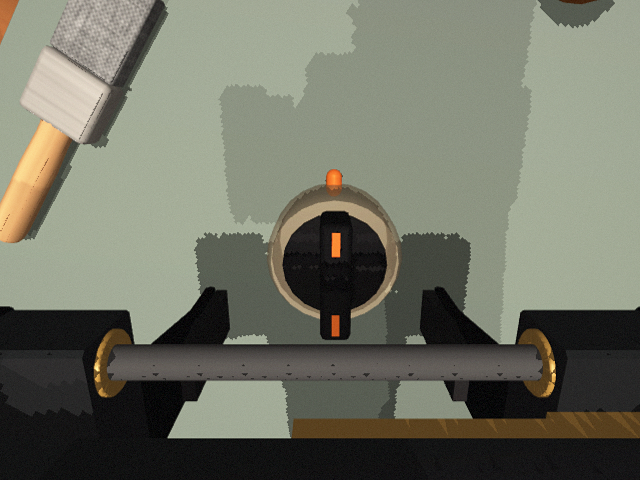

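The lid is centred between the jaws, and the bar marks at (336,244) and (335,325) give a centre of (0.536, 0.217), matching the earlier measurements. Going down to the grasp.

move_arm(
  steps=[
    [8.7,0.05,0.1,2.7,-0.002,0.003,-0.003],
    [8.7,0.05,0.1,2.5,-0.002,0.003,-0.003],
    [8.7,0,0,0,0,0,0],
  ],
)

```text
time_s: 3.22
tool_pos: [0.538, 0.2143, 0.0762]
tool_rot: [179.8, 0.0, 35.9]
force: [-0.5, -1.0, -1.2]
grip_width: 0.0868
```

```bash
python3 - <<'E'
from h import *
print(env.get_obs())
plan([(.5365,.2178,.073,36.15)],8.7)
E
```

```text
{'time_s': 3.2167, 'qpos': array([  9.24128822,  23.21218761, -40.24524255, 103.05114863,
        17.35642158,  60.01103339, -91.59572491]), 'joint_velocities': array([ 0.49980088, -2.29608041, -1.24718656, -2.53484411, -2.11181026,
        3.794376  ,  1.3174493 ]), 'effort': array([ -1.57153632, -43.75184298,  -9.19074655, -29.21324551,
         0.15185711,  -1.06338311,  -0.15538883]), 'tool_pos': array([0.5380086 , 0.21426465, 0.07618855]), 'tool_rot': array([1.79782294e+02, 4.55589888e-02, 3.59260679e+01]), 'force': array([-0.52165514, -1.04058604, -1.15889827]), 'wrist_torque': array([-0.07705688,  0.1018938 ,  0.03744859]), 'grip_width': 0.08678207256201229}
[[8.7,0.09,-0.38,0.32,0.004,0.001,-0.004]]
end [0.5365 0.2179 0.073 ] [-1.7999e+02 -1.0000e-02  3.6160e+01]
```

move_arm(
  steps=[
    [8.7,0.1,-0.25,0.25,0,0,-0.004],
    [8.7,0,0,0,0,0,0],
    [8.7,0,0,0,0,0,0],
  ],
)

```text
time_s: 3.47
tool_pos: [0.5401, 0.2212, 0.0791]
tool_rot: [179.7, -0.5, 36.3]
force: [-0.2, 0.6, 0.1]
grip_width: 0.087
```

```bash
python3 - <<'E'
from h import *
plan([(.5365,.2178,.073,36.15)],8.7)
E
```

```text
[[8.7,-0.5,0.06,0.61,0.005,-0.009,0.003]]
end [0.5365 0.2178 0.073 ] [1.7998e+02 1.0000e-02 3.6150e+01]
```

move_arm(
  steps=[
    [8.7,0,0,0,0,0,0],
    [8.7,0,0,0,0,0,0],
    [8.7,0,0,0,0,0,0],
  ],
)

```text
time_s: 3.72
tool_pos: [0.5392, 0.2212, 0.0779]
tool_rot: [179.7, -0.4, 36.4]
force: [-0.5, 0.6, 0.1]
grip_width: 0.0872
```

```bash
python3 - <<'E'
from h import *
o=env.get_obs();print(o['joint_velocities'],o['qpos'])
plan([(.5365,.2178,.073,36.15)],8.7)
E
```

```text
[-0.08151211  0.29364425  0.11263463  0.31559188  0.02859651 -0.08890424
  0.05344938] [  8.85322459  23.26713613 -40.4900971  102.83311996  17.5243826
  59.80296535 -91.7971302 ]
[[8.7,-0.42,0.11,0.48,0.005,-0.007,0.004]]
end [0.5365 0.2178 0.073 ] [-1.7999e+02 -1.0000e-02  3.6140e+01]
```

move_arm(
  steps=[
    [8.7,-0.2,0.05,0.25,0.003,-0.004,0.002],
    [8.7,-0.2,0.05,0.2,0.002,-0.003,0.002],
    [8.7,0,0,0,0,0,0],
    [8.7,0,0,0,0,0,0],
  ],
)

```text
time_s: 4.05
tool_pos: [0.5359, 0.2175, 0.0721]
tool_rot: [-179.9, 0.1, 36.1]
force: [0.7, -0.4, 1.0]
grip_width: 0.087
```

```bash
python3 - <<'E'
from h import *
plan([(.5365,.2178,.073,36.15)],8.7)
E
```

```text
[[8.7,0.06,0.01,-0.09,-0.001,0.002,0]]
end [0.5365 0.2178 0.073 ] [-1.7999e+02 -1.0000e-02  3.6120e+01]
```

move_arm(
  steps=[
    [2.2,0.05,0,-0.1,0,0,0],
    [2.2,0,0,0,0,0,0],
    [2.2,0,0,0,0,0,0],
    [2.2,0,0,0,0,0,0],
    [2.2,0,0,0,0,0,0],
  ],
  force=20,
)

```text
time_s: 4.47
tool_pos: [0.5366, 0.2183, 0.0735]
tool_rot: [-180.0, 0.1, 36.1]
force: [-0.0, 0.1, 0.4]
grip_width: 0.0615
```

move_arm(
  steps=[
    [1.2,0,0,0,0,0,0],
    [1.2,0,0,0,0,0,0],
    [1.2,0,0,0,0,0,0],
    [1.2,0,0,0,0,0,0],
    [1.2,0,0,0,0,0,0],
  ],
)

```text
time_s: 4.88
tool_pos: [0.5365, 0.2182, 0.0735]
tool_rot: [-179.9, 0.1, 36.1]
force: [0.9, -0.3, 1.3]
grip_width: 0.0284
```

move_arm(
  steps=[
    [1.2,0,0,0,0,0,0],
    [1.2,0,0,0,0,0,0],
    [1.2,0,0,0,0,0,0],
    [1.2,0,0,0,0,0,0],
    [1.2,0,0,0,0,0,0],
  ],
)

```text
time_s: 5.3
tool_pos: [0.5366, 0.2181, 0.0735]
tool_rot: [-180.0, 0.1, 36.1]
force: [0.4, -0.2, -0.9]
grip_width: 0.0161
```

```bash
python3 - <<'E'
from h import *
plan([(.5365,.2182,.27,36.15),(.54,.0,.27,80),(.4950,-.2153,.27,144.2)],1.2)
E
```

```text
[[1.2,0,0,-3.28,0,0,0],[1.2,0,-0.01,-3.27,0,0,0],[1.2,-0.01,0,-3.28,0,0,0],[1.2,0,-0.01,-3.27,0,0,0],[1.2,-0.01,0,-3.28,0,0.001,0]]
[[1.2,0,-0.01,-3.27,-0.001,0,0],[1.2,-1.8,2.55,0,0,0,-0.109],[1.2,-2.06,2.34,0,0,0,-0.109],[1.2,-2.31,2.1,0,0,0,-0.109],[1.2,-2.52,1.83,0,0,0,-0.11]]
[[1.2,-2.71,1.55,0,0,0,-0.109],[1.2,-2.86,1.24,0,0,0,-0.11],[1.2,-2.97,0.92,0,0,0,-0.109],[1.2,-2.2,-0.07,0,0,0,-0.112],[1.2,-2.18,-0.31,0,0,0,-0.112]]
[[1.2,-2.13,-0.56,0,0,0,-0.112],[1.2,-2.05,-0.79,0,0,0,-0.112],[1.2,-1.95,-1.01,0,0,0,-0.112],[1.2,-1.83,-1.23,0,0,0,-0.112],[1.2,-1.68,-1.42,0,0,0,-0.112]]
[[1.2,-1.51,-1.6,0,0,0,-0.112],[1.2,-1.32,-1.76,0,0,0,-0.112],[1.2,-1.11,-1.89,0.01,0,0,-0.113]]
end [ 0.495  -0.2153  0.27  ] [-1.7999e+02  1.0000e-02  1.4420e+02]
```

move_arm(
  steps=[
    [1.2,0,0,-1,0,0,0],
    [1.2,0,0,-2,0,0,0],
    [1.2,0,0,-3,0,0,0],
    [1.2,0,0,-3.5,0,0,0],
    [1.2,0,0,-3.5,0,0,0],
  ],
)

```text
time_s: 5.72
tool_pos: [0.5359, 0.2182, 0.205]
tool_rot: [-179.9, 0.1, 36.2]
force: [1.2, -0.6, -1.5]
grip_width: 0.0154
```

move_arm(
  steps=[
    [1.2,0,0,-3.5,0,0,0],
    [1.2,-0.9,1.3,-3.2,0,0,-0.06],
    [1.2,-1.8,2.5,0,0,0,-0.11],
    [1.2,-2.1,2.3,0,0,0,-0.11],
    [1.2,-2.3,2.1,0,0,0,-0.11],
  ],
)

```text
time_s: 6.13
tool_pos: [0.5435, 0.1091, 0.272]
tool_rot: [180.0, -0.0, 58.9]
force: [1.0, -0.1, -1.6]
grip_width: 0.0158
```

```bash
python3 - <<'E'
from h import *
o=env.get_obs();print(o['qpos'],o['grip_width'])
plan([(.53,.0,.27,95),(.4950,-.2153,.27,144.2)],1.2,smax=3)
E
```

```text
[ 24.51229956   9.4630941  -42.86523775  93.66606661   6.548854
  79.40982476 -50.25564809] 0.015754600995492394
[[1.2,-1.67,0.75,0.03,0,0,-0.105],[1.2,-1.74,0.57,0.03,0,0,-0.105],[1.2,-1.79,0.38,0.03,0,0,-0.105],[1.2,-1.82,0.19,0.04,0,0,-0.105],[1.2,-1.84,0,0.03,0,0,-0.105]]
[[1.2,-1.82,-0.2,0.04,0.001,0,-0.105],[1.2,-2.64,-0.67,0,0,0,-0.107],[1.2,-2.56,-0.95,0,0,0,-0.107],[1.2,-2.44,-1.22,0,0,0,-0.107],[1.2,-2.3,-1.47,0,0,0,-0.108]]
[[1.2,-2.12,-1.71,0,0,0,-0.107],[1.2,-1.93,-1.93,0,0,0,-0.108],[1.2,-1.71,-2.12,0,0,0,-0.107],[1.2,-1.48,-2.29,0,0,0,-0.108]]
end [ 0.495  -0.2153  0.27  ] [-1.7998e+02 -2.0000e-02  1.4423e+02]
```

move_arm(
  steps=[
    [1.2,-1.7,0.7,0,0,0,-0.105],
    [1.2,-1.7,0.6,0,0,0,-0.105],
    [1.2,-1.8,0.4,0,0,0,-0.105],
    [1.2,-1.8,0.2,0,0,0,-0.105],
    [1.2,-1.8,0,0,0,0,-0.105],
  ],
)

```text
time_s: 6.55
tool_pos: [0.5316, 0.0187, 0.2711]
tool_rot: [-179.9, 0.0, 88.9]
force: [-0.7, -0.6, -1.5]
grip_width: 0.0156
```

move_arm(
  steps=[
    [1.2,-1.8,-0.2,0,0,0,-0.105],
    [1.2,-2.6,-0.7,0,0,0,-0.107],
    [1.2,-2.6,-0.95,0,0,0,-0.107],
    [1.2,-2.4,-1.2,0,0,0,-0.107],
    [1.2,-2.3,-1.5,0,0,0,-0.107],
  ],
)

```text
time_s: 6.97
tool_pos: [0.5103, -0.1066, 0.2712]
tool_rot: [-179.9, -0.0, 119.5]
force: [0.1, -0.1, -0.9]
grip_width: 0.0161
```

```bash
python3 - <<'E'
from h import *
o=env.get_obs();print(o['qpos'],o['grip_width'])
plan([(.4950,-.2153,.27,144.2)],1.2,smax=3)
E
```

```text
[ 44.42584303   4.06125627 -36.99933592  98.09738428   2.50508684
  78.72060709  36.46636853] 0.01609348721124591
[[1.2,-2.18,-1.67,0.03,0,0,-0.108],[1.2,-1.98,-1.9,0.03,0,0,-0.108],[1.2,-1.77,-2.1,0.03,0,0,-0.108],[1.2,-1.54,-2.27,0.03,-0.001,-0.001,-0.108]]
end [ 0.495  -0.2153  0.27  ] [1.7998e+02 2.0000e-02 1.4421e+02]
```

```bash
python3 - <<'E'
from h import *
plan([(.568,-.268,.28,144.2)],1.2,smax=3.6)
E
```

```text
[[1.2,-3.38,-0.58,-0.18,0,0,-0.086],[1.2,-3.31,-0.87,-0.18,0,0,-0.086],[1.2,-3.23,-1.16,-0.18,0,0,-0.087],[1.2,-3.12,-1.43,-0.17,0,0,-0.086],[1.2,-2.98,-1.69,-0.18,-0.001,-0.001,-0.087]]
end [ 0.568 -0.268  0.28 ] [1.7998e+02 2.0000e-02 1.4421e+02]
```

move_arm(
  steps=[
    [1.2,-3.4,-0.6,-0.2,0,0,-0.086],
    [1.2,-3.3,-0.9,-0.2,0,0,-0.086],
    [1.2,-3.2,-1.2,-0.2,0,0,-0.087],
    [1.2,-3.1,-1.4,-0.2,0,0,-0.086],
    [1.2,-2.9,-1.6,-0.2,0,0,-0.087],
  ],
)

```text
time_s: 7.38
tool_pos: [0.5668, -0.2681, 0.2811]
tool_rot: [-180.0, -0.1, 144.1]
force: [0.5, -0.1, -0.6]
grip_width: 0.016
```

move_arm(
  steps=[
    [1.2,0,0,0,0,0,0],
    [1.2,0,0,0,0,0,0],
    [1.2,0,0,0,0,0,0],
  ],
)

```text
time_s: 7.63
tool_pos: [0.5667, -0.2655, 0.2804]
tool_rot: [180.0, -0.1, 143.9]
force: [0.3, 0.5, -1.0]
grip_width: 0.0156
```

```bash
python3 - <<'E'
from h import *
import pickle
o,c=shot('wrist','w3.png');pickle.dump((o,c),open('d3.pkl','wb'))
print(o['tool_pos'],o['tool_rot'],o['qpos'],o['joint_velocities'].round(1))
T=wT(o,c)
for k in('red','green','orange'):
    for p,a in blobs(c['img'],k,0,0,640,340,15): print(k,p,a,onz(c,*p,.144,T).round(4))
E
```

```text
[ 0.56666317 -0.26551425  0.28042772] [ 1.79973786e+02 -1.31061880e-01  1.43859972e+02] [ 49.51532379  17.75992976 -33.80815448  82.95042063   9.79132881
  82.37491477  69.51665827] [-0.9 -1.2 -1.1  0.8  0.  -0.1 -0. ]
red [403.08  78.99] 74 [ 0.5093 -0.1608  0.144 ]
red [243.67 140.67] 60 [ 0.4787 -0.268   0.144 ]
red [ 29.01 280.89] 368 [ 0.4628 -0.462   0.144 ]
red [427.52 306.76] 79 [ 0.6559 -0.233   0.144 ]
green [378.53  38.46] 70 [ 0.4805 -0.1605  0.144 ]
green [269.92 176.11] 53 [ 0.5076 -0.2685  0.144 ]
orange [ 71.13 187.64] 29801 [ 0.4326 -0.3849  0.144 ]
orange [324.27 200.29] 504 [ 0.5433 -0.2482  0.144 ]
orange [506.42 238.04] 620 [ 0.6429 -0.1583  0.144 ]
orange [246.07 249.38] 128 [ 0.539  -0.3154  0.144 ]
orange [569.98 289.42] 758 [ 0.7067 -0.1391  0.144 ]
orange [324.23 290.63] 326 [ 0.5988 -0.2887  0.144 ]
```

View pics/w3.png

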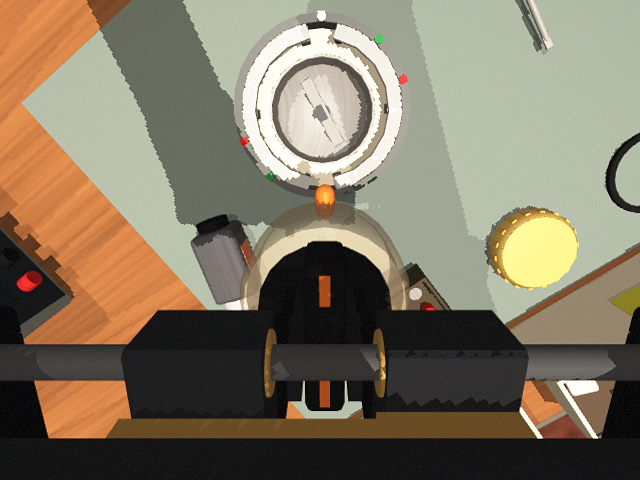

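The collar is fully visible: red marks at (403,79) and (244,141), green at (379,38) and (270,176), slots at (321,16) and (325,185). The held pin is at (324,200). The mark spacing comes out at 111 mm against 109 mm, so I'll check the collar height by triangulating.

```bash
python3 - <<'E'
from h import *
import pickle
D=pickle.load(open('d0.pkl','rb'));o,c=pickle.load(open('d3.pkl','rb'));T=wT(o,c)
t=D['top'][1];s=D['scene'][1]
def tri(R):
    A=np.zeros((3,3));b=np.zeros(3)
    for p,d in R:
        d=d/np.linalg.norm(d);M=np.eye(3)-np.outer(d,d);A+=M;b+=M@p
    return np.linalg.solve(A,b)
mk={'r1':((403.08,78.99),(394.5,274),(231.5,281)),'r2':((243.67,140.67),(440.5,286.5),(185.23,322.92)),
'g1':((378.53,38.46),(394.5,286.5),(218.4,274.8)),'g2':((269.92,176.11),(439.67,274.33),(199.3,330.8))}
for k,(w,a,b) in mk.items():
    print(k,'all',tri([ray(c,*w,T),ray(t,*a),ray(s,*b)]).round(4),'w+s',tri([ray(c,*w,T),ray(s,*b)]).round(4),'t+s',tri([ray(t,*a),ray(s,*b)]).round(4))
for z in(.144,.147,.15):
    P={k:onz(c,*w[0],z,T) for k,w in mk.items()}
    print(z,((P['r1']+P['r2'])/2).round(4),((P['g1']+P['g2'])/2).round(4),np.linalg.norm(P['r1']-P['r2']).round(4),np.linalg.norm(P['g1']-P['g2']).round(4))
# held lid in tool frame: bar marks at tool z; bar top 76mm above lid bottom, tcp was .0735 above
from numpy.linalg import inv
for u in((324.27,200.29),(324.23,290.63),(324,408)):
    for zz,n in((-.0025,'bartop'),(.0675,'pin')):
        p,d=c['mount'][:3,3],ray(c,*u,T=c['mount'])[1]
        print(u,n,(p+d*(zz-p[2])/d[2]).round(4))
E
```

```text
r1 all [ 0.51   -0.1618  0.1464] w+s [ 0.5093 -0.1608  0.1439] t+s [ 0.5105 -0.1621  0.1468]
r2 all [ 0.4796 -0.269   0.1449] w+s [ 0.4789 -0.2681  0.1423] t+s [ 0.4803 -0.2696  0.1462]
g1 all [ 0.4811 -0.161   0.1454] w+s [ 0.4806 -0.1602  0.1435] t+s [ 0.4813 -0.1611  0.1455]
g2 all [ 0.5085 -0.2697  0.1411] w+s [ 0.508  -0.2691  0.1393] t+s [ 0.5091 -0.2701  0.1423]
0.144 [ 0.494  -0.2144  0.144 ] [ 0.4941 -0.2145  0.144 ] 0.1114 0.1113
0.147 [ 0.4941 -0.2144  0.147 ] [ 0.4941 -0.2145  0.147 ] 0.1102 0.1101
0.15 [ 0.4942 -0.2145  0.15  ] [ 0.4942 -0.2145  0.15  ] 0.109 0.1089
(324.27, 200.29) bartop [ 0.0563  0.0002 -0.0025]
(324.27, 200.29) pin [0.0424 0.0002 0.0675]
(324.23, 290.63) bartop [ 0.0223  0.0002 -0.0025]
(324.23, 290.63) pin [-0.0091  0.0002  0.0675]
(324, 408) bartop [-0.0301  0.0002 -0.0025]
(324, 408) pin [-0.0886  0.0001  0.0675]
```

Collar height triangulates to about 0.144, as it should. The wrist view puts the centre at (0.4940, -0.2145) and the slot axis at 144.1°. The lid sits centred on the tool to within 1 mm.

```bash
python3 - <<'E'
from h import *
plan([(.494,-.2145,.27,144.1),(.494,-.2145,.238,144.1)],1.2,smax=3)
E
```

```text
[[1.2,2.95,-0.07,0.36,0,-0.001,-0.001],[1.2,2.95,-0.07,0.36,0,0,-0.001],[1.2,2.94,-0.07,0.36,0,-0.001,-0.001],[1.2,0,0,1.6,0,0,0],[1.2,0.01,0,1.6,0,0,0]]
end [ 0.494  -0.2145  0.238 ] [1.7999e+02 2.0000e-02 1.4411e+02]
```

move_arm(
  steps=[
    [1.2,2.9,-0.1,0.3,0,0,-0.001],
    [1.2,2.9,-0.1,0.3,0,-0.001,-0.001],
    [1.2,2.9,0,0.4,0,-0.001,-0.001],
    [1.2,0,0,1.6,0,0,0],
    [1.2,0,0,1.2,0,0,0],
  ],
)

```text
time_s: 8.1
tool_pos: [0.4945, -0.2146, 0.2431]
tool_rot: [-179.9, 0.2, 144.2]
force: [0.0, 0.4, -0.9]
grip_width: 0.0158
```

move_arm(
  steps=[
    [1.2,0,0,0,0,0,0],
    [1.2,0,0,0,0,0,0],
    [1.2,0,0,0,0,0,0],
    [1.2,0,0,0,0,0,0],
  ],
)

```text
time_s: 8.43
tool_pos: [0.496, -0.2171, 0.2431]
tool_rot: [-180.0, 0.1, 144.0]
force: [-0.2, 0.2, -0.7]
grip_width: 0.0158
```

```bash
python3 - <<'E'
from h import *
o,c=shot('wrist','w4.png');print(o['tool_pos'],o['tool_rot'],o['force'],o['qpos'])
plan([(.494,-.2145,.238,144.1)],1.2,smax=3)
E
```

```text
[ 0.49598574 -0.21712309  0.24306047] [-1.79998061e+02  9.20002888e-02  1.44035142e+02] [-0.24039001  0.20375483 -0.67769975] [ 53.20295357   7.50677096 -35.01905867  98.06767512   4.46721192
  75.72731132  71.35360374]
[[1.2,0.31,0.1,0.5,0,0.002,-0.001]]
end [ 0.494  -0.2145  0.238 ] [-1.8000e+02 -3.0000e-02  1.4409e+02]
```

View pics/w4.png

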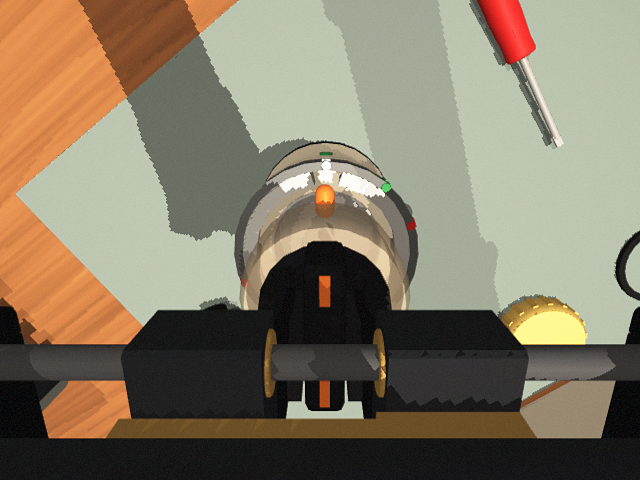

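The pin at (324,200) lines up with the slot and its white mark at (326,168). Next I'll correct the 3 mm lag and lower to just above the collar.

move_arm(
  steps=[
    [1.2,0.3,0.1,0.8,0,0.001,-0.001],
    [1.2,0,0,1.0,0,0,0],
    [1.2,0,0,0,0,0,0],
    [1.2,0,0,0,0,0,0],
    [1.2,0,0,0,0,0,0],
  ],
)

```text
time_s: 8.9
tool_pos: [0.4933, -0.2143, 0.2242]
tool_rot: [-180.0, -0.0, 144.1]
force: [-0.8, 0.2, -0.8]
grip_width: 0.0161
```

```bash
python3 - <<'E'
from h import *
o,c=shot('wrist','w5.png');T=wT(o,c);print(o['tool_pos'],o['tool_rot'],o['force'])
for k in('red','green'):
    for p,a in blobs(c['img'],k,220,100,440,300,8): print(k,p,a,onz(c,*p,.144,T).round(4))
shot('scene','s5.png');cv2.imwrite('pics/s5c.png',cv2.resize(cv2.imread('pics/s5.png')[230:370,140:280],None,fx=4,fy=4,interpolation=2))
plan([(.494,-.2145,.22,144.1)],1.2,smax=3)
E
```

```text
[ 0.49327084 -0.21433612  0.22423765] [-1.79958655e+02 -3.72428892e-02  1.44090174e+02] [-0.78804497  0.19243775 -0.82798023]
red [416.62 240.34] 82 [ 0.5109 -0.1615  0.144 ]
red [237.45 298.27] 11 [ 0.4788 -0.2681  0.144 ]
green [325.   161.34] 47 [ 0.4439 -0.178   0.144 ]
green [389.63 198.49] 106 [ 0.4814 -0.1608  0.144 ]
[[1.2,-0.04,0.03,0.47,-0.001,0,0]]
end [ 0.494  -0.2145  0.22  ] [1.7998e+02 1.0000e-02 1.4408e+02]
```

View pics/w5.png

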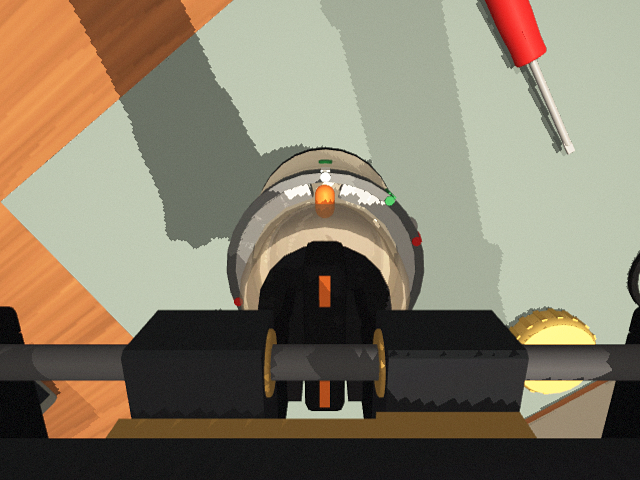

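View pics/s5c.png

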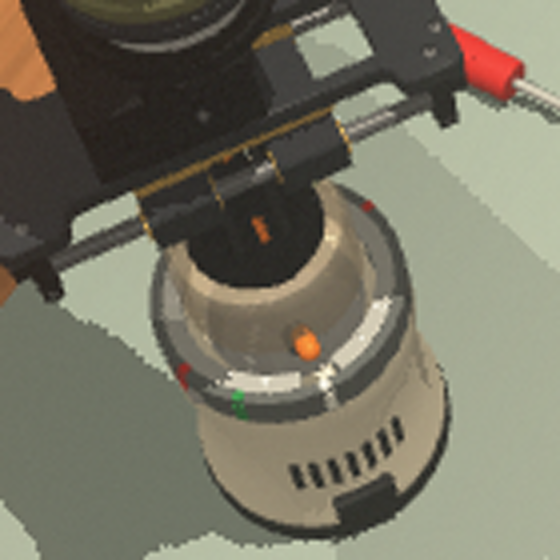

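Pin and slot line up in both views (wrist: pin (324,198), mark (325,176)). Lowering slowly and watching the force.

move_arm(
  steps=[
    [1.2,-0.1,0.0,0.4,0,0,0],
    [1.2,0,0,0.4,0,0,0],
    [1.2,0,0,0.3,0,0,0],
    [1.2,0,0,0,0,0,0],
    [1.2,0,0,0,0,0,0],
  ],
)

```text
time_s: 9.42
tool_pos: [0.4939, -0.2149, 0.2131]
tool_rot: [-180.0, -0.1, 144.1]
force: [0.1, 0.3, -0.2]
grip_width: 0.0159
```

```bash
python3 - <<'E'
from h import *
o=env.get_obs();print(o['tool_pos'],o['tool_rot'],o['force'],o['wrist_torque'])
plan([(.4943,-.2146,.1995,144.1)],1.2,smax=3)
E
```

```text
[ 0.49392978 -0.21488818  0.21312723] [-1.79954047e+02 -5.05347224e-02  1.44087333e+02] [ 0.13645507  0.25459354 -0.19780917] [ 0.05497122 -0.13764137  0.06680607]
[[1.2,-0.01,0.05,1.36,-0.001,-0.001,0]]
end [ 0.4943 -0.2145  0.1995] [1.7999e+02 1.0000e-02 1.4409e+02]
```

move_arm(
  steps=[
    [1.2,0,0,0.4,0,0,0],
    [1.2,0,0,0.3,0,0,0],
    [1.2,0,0,0,0,0,0],
    [1.2,0,0,0,0,0,0],
  ],
)

```text
time_s: 9.75
tool_pos: [0.494, -0.2149, 0.2062]
tool_rot: [-180.0, -0.0, 144.1]
force: [0.1, -0.1, -1.1]
grip_width: 0.0159
```

move_arm(
  steps=[
    [1.2,0,0,0.3,0,0,0],
    [1.2,0,0,0.2,0,0,0],
    [1.2,0,0,0,0,0,0],
    [1.2,0,0,0,0,0,0],
  ],
)

```text
time_s: 10.08
tool_pos: [0.494, -0.2149, 0.2013]
tool_rot: [-180.0, -0.0, 144.1]
force: [-0.1, -0.2, -1.2]
grip_width: 0.0159
```

move_arm(
  steps=[
    [1.2,0,0,0.15,0,0,0],
    [1.2,0,0,0,0,0,0],
    [1.2,0,0,0,0,0,0],
  ],
)

```text
time_s: 10.33
tool_pos: [0.4941, -0.2149, 0.1999]
tool_rot: [-180.0, -0.0, 144.1]
force: [-0.0, -0.4, -0.5]
grip_width: 0.0161
```

move_arm(
  steps=[
    [1.2,0,0,0.1,0,0,0],
    [1.2,0,0,0,0,0,0],
    [1.2,0,0,0,0,0,0],
  ],
)

```text
time_s: 10.58
tool_pos: [0.4941, -0.215, 0.1989]
tool_rot: [-180.0, -0.0, 144.1]
force: [0.7, -0.9, -0.9]
grip_width: 0.016
```

move_arm(
  steps=[
    [1.2,0,0,0.1,0,0,0],
    [1.2,0,0,0,0,0,0],
    [1.2,0,0,0,0,0,0],
  ],
)

```text
time_s: 10.83
tool_pos: [0.4945, -0.2151, 0.1984]
tool_rot: [-180.0, 0.0, 144.1]
force: [-0.7, 1.6, 3.0]
grip_width: 0.016
```

Light contact at TCP z 0.1984 (expected 0.1985), so the lid is home. Starting the clockwise twist.

move_arm(
  steps=[
    [1.2,0,0,0,0,0,0.04],
    [1.2,0,0,0,0,0,0.05],
    [1.2,0,0,0,0,0,0.05],
    [1.2,0,0,0,0,0,0.04],
    [1.2,0,0,0,0,0,0],
  ],
)

```text
time_s: 11.25
tool_pos: [0.4945, -0.2151, 0.1984]
tool_rot: [-180.0, 0.1, 133.7]
force: [0.5, -0.2, 2.7]
grip_width: 0.0156
```

```bash
python3 - <<'E'
from h import *
o=env.get_obs();print(o['tool_pos'],o['tool_rot'],o['force'],o['wrist_torque'],o['grip_width'])
E
```

```text
[ 0.49446495 -0.21511234  0.19844759] [-1.79968464e+02  5.42442676e-02  1.33722485e+02] [ 0.51459477 -0.21386603  2.74477572] [ 0.00689424 -0.07803072  0.02805067] 0.015601131327915836
```

move_arm(
  steps=[
    [1.2,0,0,0,0,0,0.05],
    [1.2,0,0,0,0,0,0.05],
    [1.2,0,0,0,0,0,0.05],
    [1.2,0,0,0,0,0,0.05],
    [1.2,0,0,0,0,0,0],
  ],
)

```text
time_s: 11.67
tool_pos: [0.4945, -0.215, 0.1984]
tool_rot: [-180.0, 0.1, 122.3]
force: [-0.2, -0.7, 3.3]
grip_width: 0.0158
```

```bash
python3 - <<'E'
from h import *
o,c=shot('wrist','w6.png');print(o['tool_pos'],o['tool_rot'],o['force'],o['wrist_torque'],o['grip_width'])
E
```

```text
[ 0.49448324 -0.21501967  0.19842831] [-1.79983970e+02  5.30766263e-02  1.22318623e+02] [-0.20141252 -0.68380335  3.34648732] [-0.022358   -0.14603162  0.01602506] 0.015802005506055917
```

View pics/w6.png

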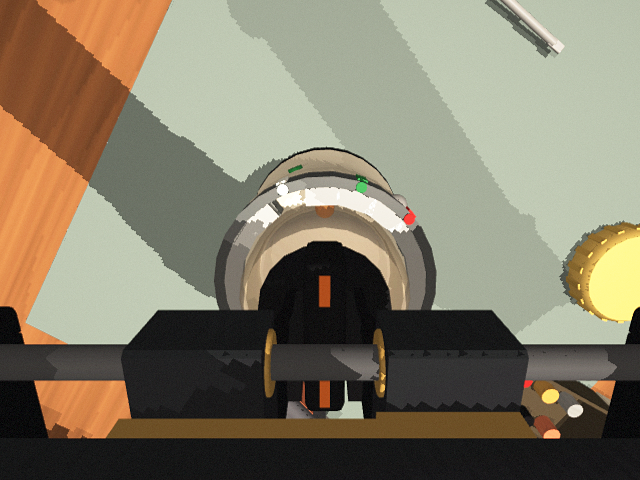

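The pin at (325,211) is now under the flange, past the slot at (280,195), with the green mark (362,186) ahead. The lid is turning with the gripper.

move_arm(
  steps=[
    [1.2,0,0,0,0,0,0.08],
    [1.2,0,0,0,0,0,0.08],
    [1.2,0,0,0,0,0,0.08],
    [1.2,0,0,0,0,0,0.06],
    [1.2,0,0,0,0,0,0],
  ],
)

```text
time_s: 12.13
tool_pos: [0.4946, -0.2149, 0.1985]
tool_rot: [180.0, 0.1, 105.2]
force: [0.4, 0.1, 4.1]
grip_width: 0.0161
```

move_arm(
  steps=[
    [1.2,0,0,0,0,0,0],
    [1.2,0,0,0,0,0,0],
    [1.2,0,0,0,0,0,0],
  ],
)

```text
time_s: 12.38
tool_pos: [0.4946, -0.2149, 0.1984]
tool_rot: [180.0, 0.0, 105.2]
force: [1.1, 0.9, 4.6]
grip_width: 0.0156
```

```bash
python3 - <<'E'
from h import *
import pickle
o,c=shot('wrist','w7.png');pickle.dump((o,c),open('d7.pkl','wb'));T=wT(o,c);print(o['tool_pos'],o['tool_rot'],o['force'],o['wrist_torque'],o['grip_width'],o['joint_velocities'].round(1))
for k in('red','green','orange'):
    for p,a in blobs(c['img'],k,200,100,450,420,8):
        q=onz(c,*p,.144,T)
        print(k,p,a,q.round(4),np.degrees(np.arctan2(q[1]+.2147,q[0]-.4943)).round(1))
E
```

```text
[ 0.49455038 -0.21492641  0.19843226] [1.79990328e+02 4.68058834e-02 1.05231719e+02] [1.06041748 0.9056302  4.56627378] [ 0.08743291 -0.23747934  0.09234269] 0.015563022071119106 [-0.  -0.1  0.   0.1  0.1 -0.1 -0.4]
red [384.45 195.14] 152 [ 0.51   -0.1616  0.144 ] 73.6
green [327.25 177.9 ] 161 [ 0.4808 -0.1608  0.144 ] 104.1
green [274.88 179.54] 26 [ 0.4566 -0.1683  0.144 ] 129.1
orange [324.15 210.45] 165 [ 0.4836 -0.1767  0.144 ] 105.8
orange [324.01 290.96] 340 [ 0.4949 -0.2185  0.144 ] -81.0
orange [268.6  347.43] 179 [ 0.4743 -0.2594  0.144 ] -114.1
orange [382.04 371.06] 186 [ 0.5394 -0.2574  0.144 ] -43.4
orange [266.34 383.55] 73 [ 0.4783 -0.2827  0.144 ] -103.2
orange [324.5 393.5] 260 [ 0.5121 -0.2804  0.144 ] -74.9
orange [345.56 389.94] 32 [ 0.5231 -0.2749  0.144 ] -64.4
orange [358. 403.] 14 [ 0.5326 -0.2816  0.144 ] -60.2
```

View pics/w7.png

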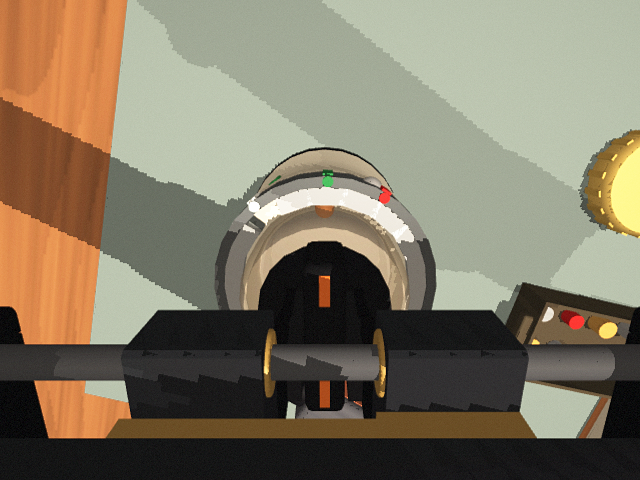

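The bar and pin are at column 324 and the green mark at 327. The yaw is 105.2° against the mark's 104.1°, so one small final turn is left.

move_arm(
  steps=[
    [1.2,0,0,0,0,0,0.02],
    [1.2,0,0,0,0,0,0],
    [1.2,0,0,0,0,0,0],
    [1.2,0,0,0,0,0,0],
    [1.2,0,0,0,0,0,0],
  ],
)

```text
time_s: 12.85
tool_pos: [0.4946, -0.2149, 0.1985]
tool_rot: [180.0, 0.0, 104.1]
force: [0.1, 0.6, 4.5]
grip_width: 0.0156
```

```bash
python3 - <<'E'
from h import *
o,c=shot('wrist','w8.png');T=wT(o,c);print(o['tool_pos'],o['tool_rot'],o['force'],o['wrist_torque'],o['grip_width'],o['joint_velocities'].round(1))
for k in('green','orange'):
    for p,a in blobs(c['img'],k,290,100,360,420,20): print(k,p,a)
shot('top','t8.png'); shot('scene','s8.png')
a=cv2.imread('pics/s8.png');b=cv2.imread('pics/t8.png')
cv2.imwrite('pics/c8.png',np.hstack([a[60:480,100:500],b[60:480,150:550]]))
E
```

```text
[ 0.4945533  -0.21493099  0.19846353] [1.79987644e+02 4.77614033e-02 1.04053322e+02] [0.06802809 0.5959776  4.46275463] [ 0.14735314 -0.21992461 -0.01374592] 0.015580175269383439 [ 0.  -0.  -0.1 -0.   0.1 -0.1 -0.1]
green [325.11 177.96] 157
orange [324.32 210.47] 165
orange [324.1  291.04] 345
orange [324.5 393.5] 260
orange [345.43 387.14] 21
```

View pics/c8.png

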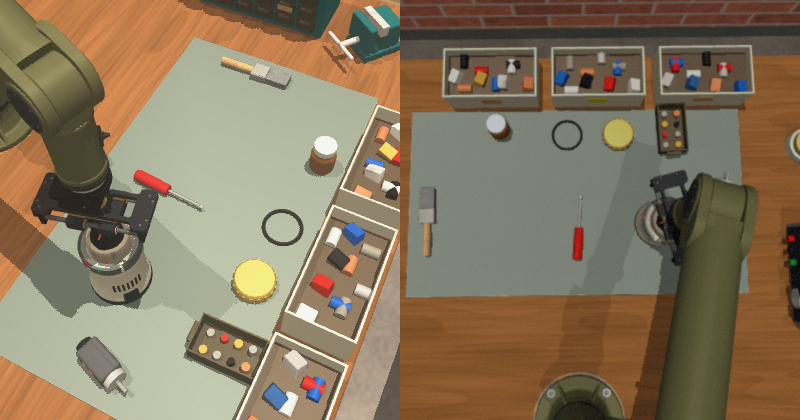

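The pin is at column 324.3 and the green mark at 325.1, the arm is still, and none of the bystanders has moved. Handing in.

```bash
python3 -c "
from h import *
print(job.sign_off())"
```

```text
the job is handed in; nothing more can be done
None
```

The lid is in the grinder's collar, turned clockwise to the green pulse marks, and the gripper is still holding it there. I signed off at about 13 s of the 45 s allowed; no verdict was reported.

- **Grip and seating:** I gripped the bar at 20 N. The lid went down through the slots and touched the rim at 0.1984 m, against 0.1985 m expected. The force on the tool never read more than about 5 N, so the lid and collar stayed well under 40 N.
- **Angle:** The yaw went from 144.1° at the slots to 104.1°, a 40.0° turn, well short of the 64° click. In the last wrist picture the pin and green mark were less than 1 pixel apart, and the arm was still.
- **Bystanders:** The last top and scene pictures show none of the other things moved; I judged this by eye.
- **What disagreed:** The spacing between opposite marks measured about 111 mm instead of 109 mm. Triangulated heights still averaged about 144 mm, with individual marks from 139 to 147 mm. The error is symmetric, so it doesn't affect the centre or angle I used.
- **Not checked:** I could not read the pulse switch angle directly, so the position rests on the tool yaw and the pictures.

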